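# Shut the vacuum valve by its spoked handwheel

### The job

Shut off the vacuum: turn the spoked handwheel of the valve with the blue hub clockwise, seen from above, pushing one spoke after another, until it comes up against its stop with the red-knobbed spoke pointing at the red mark at the front. Leave the yellow-hubbed air valve as it is set and the brown bottle between the valves standing where it is.

Things in the scene. Friction and masses are not known exactly. Their poses are not given: they have to be found in the camera images.
- vacuum_valve (a joint): Angle (rad) of the blue-hubbed wheel: 0 shut, at a firm stop; grows counter-clockwise seen from above, to 4.6; starts 2.75 to 3.85; stays where left (friction: about 4 N on a spoke). Hub radius 21 mm. Four level spokes 10 mm thick, 90 degrees apart, end in 18 mm ball knobs centred 80 mm from the axis, one red, three black; at 0 the red one points at the red mark.
- vacuum_valve_centre (a point): Centre of that wheel at spoke height, 65 mm up; does not turn with it. z up, -x to the valve's front and red mark (towards the robot within 15 degrees). Hub top 13 mm above, grey base plate 39 mm below. A fixed clear guard covers the wheel from x = 15 mm to the rear wall at 108, its underside 17 and top 28 mm above; so push spokes only on the -x half, from -y round to +y.
- air_valve_red_knob (a point): Centre of the red knob on the other valve's wheel, 80 mm from its axis: the same build, with a yellow hub and a yellow label on its guard. To be left as it is set.
- bottle_centre (a point): Centre, half-way up, of the loose brown bottle with black cap, 48 mm in diameter and 114 mm tall, which stands between the two valves.
Not all that is in view belongs to the job. What is shaped like the part that bears bottle_centre but green or pink is not meant.

How it is judged:
At the end, for the whole second after the job is handed in: The blue-hubbed wheel is at rest within 10 degrees of its shut stop; the yellow-hubbed wheel's red knob is within 20 mm of where it was, and the brown bottle stands upright within 30 mm of where it was (value of joint vacuum_valve below 0.18 rad and velocity of joint vacuum_valve between -0.05 and 0.05 rad/s and distance of air_valve_red_knob from where it was at the start of the episode below 0.02 m and distance of bottle_centre from where it was at the start of the episode below 0.03 m and angle between bottle_centre's own z axis and vertical below 0.2 rad); the robot touches nothing.
It fails at once if the yellow-hubbed air valve is turned (distance of air_valve_red_knob from where it was at the start of the episode above 0.02 m).
It fails at once if the brown bottle is knocked over or pushed away (distance of bottle_centre from where it was at the start of the episode above 0.03 m or angle between bottle_centre's own z axis and vertical above 0.4 rad).
It also fails if it takes over 61 s, if anything falls off the work surface, if the arm or the gripper's body presses on something with over 40 N, if the wrist force passes 120 N, or if a joint passes its speed limit or range.

### The arm

A 6-joint arm with a two-finger parallel gripper is mounted at the origin on the work surface; the furniture and walls round the work are solid. World frame = base frame: x ahead of the robot, y to its left, z up, the work surface at z = 0. Lengths are in m, angles in rad, forces in N, time in s.
With the tool pointing down it reaches from about 0.3 to 0.875 m from the base axis. Payload 4.2 kg.
Tool frame: the origin (TCP) lies at the very end of the fingers, on their centre line; the grasp point (between the pads) lies 19 mm behind it; z points along the fingers, y is the line along which they close (so a half turn about z gives the same grasp; the last joint's range is limited). The gripper opens to 85 mm and grips with 20 to 120 N. Pads are 22 mm wide; open, the fingers measure 114 mm over their backs; the gripper's body (76 mm by 85 mm) begins 54 mm behind the grasp point. The pads swing forward as they close: fully open they stand 13 mm farther back than shut.
Start: joints at [-1.327, 0.32, 1.565, -0, 1.257, -0.02], TCP at [0.15, -0.555, 0.211] pointing down, gripper open.
Joint ranges: [-3.11, 3.11], [-0.84, 2.01], [0.21, 2.61], [-1.34, 4.49], [0.05, 2.63], [-2.56, 2.56]. Speed limits (rad/s): [2.57, 2.57, 3.14, 3.14, 3.14, 3.14].

### API

Orientations are given as a 3x3 rotation matrix whose columns are the frame's x, y, z axes.
In Python, from workcell import bot, viewer gives the robot as it stands.
- The arm moves only by the tool drive_tool, never from a script. Its argument "series" is a list of rows, each a list of 6 numbers: the shift along the tool's x, y, z in cm, then the turn, a rotation vector about the tool's x, y, z in rad. A call has 1 to 10 rows; each row shifts and turns the commanded pose from where the row before left it, along the tool's axes as they then stand; what a row does not reach is not made up. A row lasts 1/8 s, in which the tool goes at most 62.5 mm and 10.7 degrees, less where a joint would pass 70% of its speed; a pose out of reach is approached as far as the arm can. A call is refused whole if a number of a shift passes 6.25 or a number of a turn 0.188, either way. A call with a gripper value outside its range is refused whole. "jaw" is the opening in per cent of the stroke, from 0 (shut) to 100 (fully open), set as the call begins (left out, the last holds). The fingers move at their own pace and stop on an object; "grip_force" is the grip in N (left out, the last holds). Time passes only in rows, so rows that do not move let the fingers close. It gives the time, the measured TCP pose, the force, the opening and the grip force at its end, in the units of the state.
- bot.state(): the state, without advancing time (a new reading comes with each control period).
- viewer.camera(name): name is "scene" or "side" or "wrist"; returns the picture (384x512x3 uint8, red, green, blue); there is no depth.
- viewer.camera_info(name): a dict with "vertical_fov" (degrees; the focal length in pixels is half the picture's height over the tangent of half this angle, whatever the lens; pixels are square), "cx", "cy" (the principal point, pixels), "distortion" ([k1, k2, p1, p2, k3] as OpenCV has them; the pictures are not rectified), "extrinsics" (4x4, takes a point from camera to world coordinates). Camera axes: x right, y down, z forward; pixel columns grow to the right and rows downward; lengths in m; the calibration is good to about 2 mm. A picture is of the moment at which its call begins: read the wrist's pose just before it. camera_info takes no time and is no camera call; for the wrist camera it gives the pose at the moment of the call.
- bot.finish_job(): hands the job in; it is judged then, once.
The state is a dict: "t": time; "joints": joint angles; "joint_vel": joint speeds; "effort": joint torques, N m; "position": TCP position; "tcp_rot": TCP orientation; "contact_force": force on the tool from outside, world axes, zero at the start; "torque": the same for the moment, N m; "gripper_width": finger opening in m; "finger_force": force on a finger pad.
Only numpy, scipy, OpenCV 4.12 (cv2) and the standard library are available. Lean on these libraries where they do the work, as an engineer would, in place of code of your own. Each camera call takes 0.05 s, during which the arm holds its last target. There are 200 camera calls.

## Working session

There is one attempt and no reset: what is moved stays moved. The work goes in short steps, Python scripts to look and compute and a tool call to move; the robot and the scene stay as the last step left them, time stands still between calls to the robot, and variables do not carry over. Pictures are saved under pics/ and viewed, at most 10 in all, crops included, and the job is handed in when it is done.

Besides the shell and the picture viewer there is one more tool, called in YAML: its name, and indented under it one key for each argument. drive_tool: Moves the arm, as the interface text tells. Its arguments: {"type":"object","properties":{"series":{"type":"array","items":{"type":"array","items":{"type":"number"}}},"jaw":{"type":"number"},"grip_force":{"type":"number"}},"required":["series"]}

```bash
mkdir -p pics; cat > h.py <<'E'
import numpy as np, cv2
from workcell import bot, viewer
def K(n):
    i=viewer.camera_info(n); f=192/np.tan(np.radians(i["vertical_fov"])/2)
    return np.array([[f,0,i["cx"]],[0,f,i["cy"]],[0,0,1]]),np.array(i["distortion"],float),np.array(i["extrinsics"])
def ray(n,uv):
    k,d,T=K(n); p=cv2.undistortPoints(np.array([[uv]],float),k,d)[0,0]
    return T[:3,3],T[:3,:3]@np.array([p[0],p[1],1])
def at_z(n,uv,z):
    o,r=ray(n,uv); return o+r*(z-o[2])/r[2]
def proj(n,P):
    k,d,T=K(n); W=np.linalg.inv(T)
    return cv2.projectPoints(np.atleast_2d(P).astype(float),cv2.Rodrigues(W[:3,:3])[0],W[:3,3],k,d)[0][:,0]
def snap(n,f):
    im=viewer.camera(n); cv2.imwrite(f,im[:,:,::-1]); return im
E
python3 - <<'E'
from h import *
a=snap("scene","pics/a.png");b=snap("side","pics/b.png")
for n in("scene","side"):print(n,K(n)[2].round(3).tolist())
s=bot.state();print(s["t"],s["tcp_rot"])
E
```

```text
scene [[0.367, 0.619, -0.694, 1.151], [0.93, -0.244, 0.275, -0.339], [0.001, -0.747, -0.665, 0.642], [0.0, 0.0, 0.0, 1.0]]
side [[0.941, -0.223, 0.255, 0.318], [-0.338, -0.569, 0.749, -0.752], [-0.021, -0.791, -0.611, 0.627], [0.0, 0.0, 0.0, 1.0]]
0.1 [[ 9.65403513e-01  2.60760291e-01 -3.58121782e-04]
 [ 2.60760531e-01 -9.65402267e-01  1.55207109e-03]
 [ 5.89869299e-05 -1.59175891e-03 -9.99998731e-01]]
```

View pics/a.png

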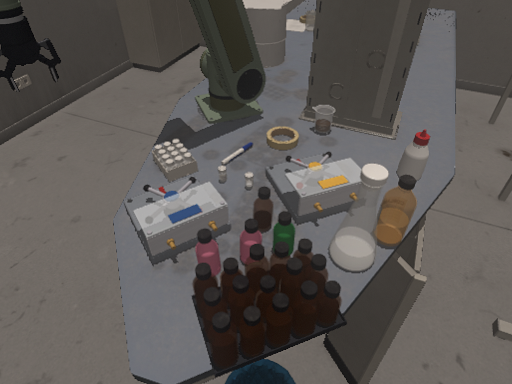

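View pics/b.png

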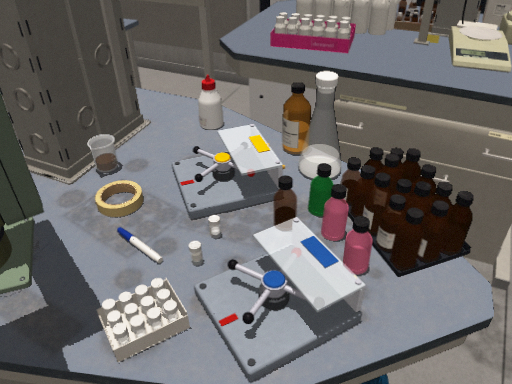

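Side view: blue hub at about (274,281), red mark (229,320), two black knobs at (233,266) and (249,316). The yellow hub is at (222,160). The brown bottle stands between the valves at (285,203). The green (320,190) and pink (336,213), (357,245) bottles are decoys, and the brown ones at the right are on a tray, so not meant. I'll confirm in an enlarged crop and compute the geometry.

```bash
python3 - <<'E'
from h import *
b=cv2.imread("pics/b.png");a=cv2.imread("pics/a.png")
c=cv2.resize(b[170:370,185:385],(580,580),interpolation=cv2.INTER_CUBIC)
d=cv2.resize(a[160:260,115:285],None,fx=3.4,fy=3.4,interpolation=cv2.INTER_CUBIC)
cv2.imwrite("pics/c.png",c); cv2.imwrite("pics/d.png",d)
h=at_z("side",(274,280),.078);print("hub",h)
print("mark",at_z("side",(229,320),.026),"scene",at_z("scene",(133,188),.026))
for p in((233,266),(249,316)):
  k=at_z("side",p,.065);print("knob",k,np.linalg.norm((k-h)[:2]))
for p in((150,190),(192,183)):
  k=at_z("scene",p,.065);print("knobS",k,np.linalg.norm((k-h)[:2]))
print("hub scene",at_z("scene",(171,195),.078))
print("bottle base",at_z("side",(285,225),0),"cap",at_z("side",(286,182),.114),at_z("scene",(264,193),.114))
print("pink",at_z("side",(339,190),.114),at_z("side",(359,224),.114))
print("yhub",at_z("side",(222,158),.078),"yred",at_z("side",(222,181),.065))
E
```

```text
hub [ 0.50211469 -0.30959343  0.078     ]
mark [ 0.42049153 -0.3201793   0.026     ] scene [ 0.3846533  -0.38687858  0.026     ]
knob [ 0.45328136 -0.24569797  0.065     ] 0.08041967738536479
knob [ 0.44445215 -0.35191359  0.065     ] 0.07152597464598819
knobS [ 0.45629232 -0.34562814  0.065     ] 0.05829399585408654
knobS [ 0.4684321  -0.24273627  0.065     ] 0.07486252173124118
hub scene [ 0.50829022 -0.30181912  0.078     ]
bottle base [ 0.60561389 -0.11604163  0.        ] cap [ 0.60344773 -0.11908005  0.114     ] [ 0.61900905 -0.10957863  0.114     ]
pink [ 0.68582995 -0.1783802   0.114     ] [ 0.67183227 -0.27511784  0.114     ]
yhub [0.5266089  0.05984662 0.078     ] yred [ 0.50604045 -0.00584643  0.065     ]
```

View pics/c.png

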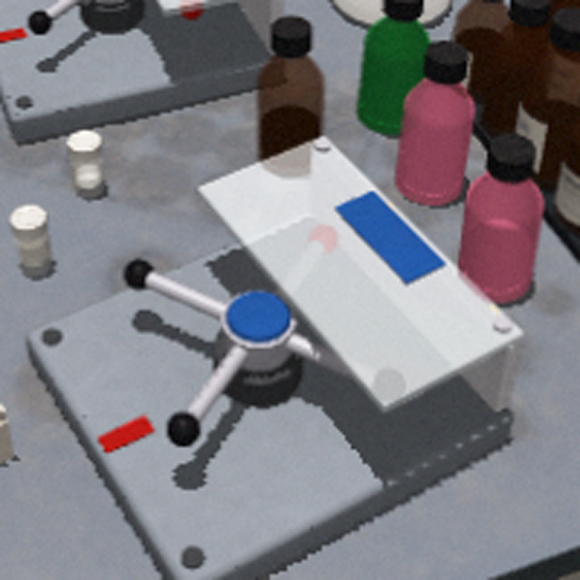

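View pics/d.png

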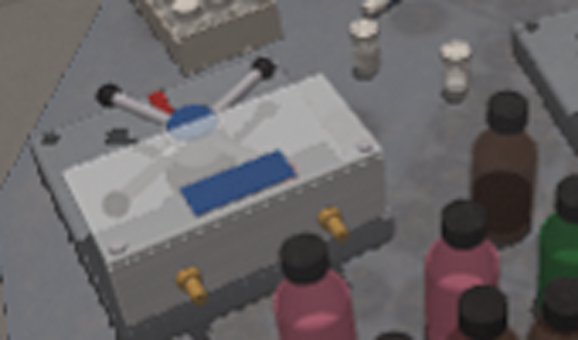

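Crop: the blue hub is at full-image (275,279), black knobs at (233,264) and (248,318), and the red knob under the guard at (296,252). The brown bottle with black cap behind the guard at (285,205) fits the description, standing alone between the valves. Next is a least-squares fit of the centre, wheel angle and valve yaw.

```bash
cat > fit.py <<'E'
from h import *
from scipy.optimize import least_squares
sd=lambda u,v:(185+u/2.9,170+v/2.9); sc=lambda u,v:(115+u/3.4,160+v/3.4)
side=np.array([sd(322,237),sd(138,274),sd(184,429),sd(258,317),sd(126,434),sd(200,187),sd(386,408)])
scene=np.array([sc(110,96),sc(263,68),sc(191,122),sc(162,101)])
def pts(q):
    cx,cy,th,yaw,m=q
    c=np.array([cx,cy,.065]); u=lambda a:np.array([np.cos(a),np.sin(a),0])
    k=lambda i:c+.08*u(yaw+np.pi+th+i*np.pi/2)
    X=u(yaw);Y=u(yaw+np.pi/2);z=np.array([0,0,1])
    hub=c+.013*z; mark=c-.039*z-m*X
    return k,hub,mark,c+.015*X+.028*z,Y
def res(q):
    k,hub,mark,g,Y=pts(q)
    r=[proj("side",[k(0),k(1),k(2),hub,mark])-side[:5]]
    r+=[proj("scene",[k(2),k(1),hub,mark])-scene]
    o=[at_z("side",p,.093) for p in side[5:]]
    X=np.array([Y[1],-Y[0],0]); e=[500*np.dot(p-g,X) for p in o]
    return np.r_[np.concatenate(r).ravel(),e]
E
python3 - <<'E'
from fit import *
for t0 in (2.8,3.3,3.8):
    s=least_squares(res,[.505,-.305,t0,.2,.09],loss="soft_l1");print(s.x.round(4),s.cost);
print(res(s.x).round(1))
k=pts(s.x)[0]; print([k(i).round(3) for i in range(4)])
print("bottle",at_z("side",(185+291/2.9,170+32/2.9),.114),at_z("scene",(115+507/3.4,160+107/3.4),.114))
E
```

```text
[ 0.5045 -0.3036  3.6564  0.1683  0.0857] 6.361044858465178
[ 0.5045 -0.3036  3.6564  0.1683  0.0857] 6.361044858465218
[ 0.5045 -0.3036  3.6564  0.1683  0.0857] 6.361044858465283
[ 0.1  0.   0.1 -0.3 -0.2 -0.4  0.  -2.4 -0.1 -0.6 -1.7 -0.9 -1.3 -0.5
 -1.2 -1.7 -1.2  0.2 -0.6 -0.4]
[array([ 0.567, -0.253,  0.065]), array([ 0.454, -0.242,  0.065]), array([ 0.442, -0.354,  0.065]), array([ 0.555, -0.366,  0.065])]
bottle [ 0.60350752 -0.11574533  0.114     ] [ 0.61439835 -0.1073803   0.114     ]
```

```bash
cat > go.py <<'E'
import sys; from h import *
from scipy.spatial.transform import Rotation as Ro
C=np.array([.5045,-.3036,.065]);YAW=.1683
def target(phi,r,t,z):
    a=np.radians(phi)+YAW; u=np.array([np.cos(a),np.sin(a),0]); n=np.array([-u[1],u[0],0])
    p=C+r*u+t*n; p[2]=z
    return p,np.stack([-u,n,[0,0,-1.]],1)
def rel(phi,r,t,z):
    s=bot.state();R=np.array(s["tcp_rot"]);p,T=target(phi,r,t,z)
    print("shift cm",(R.T@(p-s["position"])*100).round(2),"turn",Ro.from_matrix(R.T@T).as_rotvec().round(3),"target",p.round(3))
def arc(d,r,t):
    c=np.array([r,-t])*100;M=np.array([[np.cos(d),-np.sin(d)],[np.sin(d),np.cos(d)]]);print("arc row",((np.eye(2)-M)@c).round(3),d)
def where():
    s=bot.state();R=np.array(s["tcp_rot"]);q=R.T@(C-s["position"])*100
    a=np.degrees(np.arctan2(-R[1,0],-R[0,0])-YAW)%360
    print("t",s["t"],"phi",a.round(1),"r,t cm",q[0].round(2),-q[1].round(2),"z",s["position"][2],"F",np.round(s["contact_force"],1),"j",np.round(s["joints"],2))
E
python3 -c "
from go import *
where();rel(209.5,.055,.032,.13);arc(.1,.055,.02)"
```

```text
t 0.1 phi 185.5 r,t cm 40.78 14.97 z 0.21046168869474002 F [-0.7 -0.2  0.7] j [-1.33  0.32  1.57  0.    1.26 -0.02]
shift cm [37.06 -9.82  8.06] turn [-0.002 -0.    -0.419] target [ 0.482 -0.363  0.13 ]
arc row [-0.172 -0.559] 0.1
```

drive_tool:
  series:
    - [4, -1.1, 0.4, 0, 0, 0]
    - [4, -1.1, 0.8, 0, 0, 0]
    - [4, -1.1, 0.8, 0, 0, 0]
    - [4, -1.1, 0.9, 0, 0, 0]
    - [4, -1.1, 0.9, 0, 0, 0]
    - [4, -1.1, 0.9, 0, 0, 0]
    - [4, -1.1, 0.9, 0, 0, 0]
    - [4, -1.1, 0.9, 0, 0, 0]
    - [4, -0.9, 0.9, 0, 0, 0]
    - [1, -0.1, 0.6, 0, 0, 0]
  jaw: 0
  grip_force: 40

```text
t: 1.35
position: [0.483, -0.3626, 0.1302]
tcp_rot: [[0.965, 0.263, -0.001], [0.263, -0.965, 0.001], [-0.001, -0.001, -1.0]]
contact_force: [-0.2, -0.4, -0.5]
gripper_width: -0.0
finger_force: 0.0
```

drive_tool:
  series:
    - [0, 0, 0, 0, 0, -0.14]
    - [0, 0, 0, 0, 0, -0.14]
    - [0, 0, 0, 0, 0, -0.14]
    - [0, 0, 0, 0, 0, 0]
    - [0, 0, 0, 0, 0, 0]

```text
t: 1.98
position: [0.4811, -0.3643, 0.1311]
tcp_rot: [[0.777, 0.63, -0.0], [0.63, -0.777, 0.0], [-0.0, -0.0, -1.0]]
contact_force: [-0.0, 0.4, 0.6]
gripper_width: -0.0001
finger_force: 0.0
```

```bash
python3 - <<'E'
from go import *
where();rel(209.5,.055,.032,.048)
snap("wrist","pics/w.png");snap("side","pics/s.png")
a=cv2.imread("pics/w.png");b=cv2.imread("pics/s.png")
cv2.imwrite("pics/ws.png",np.hstack([cv2.resize(a,(400,300)),cv2.resize(b[180:360,170:410],(400,300))]))
print(proj("wrist",[C+[0,0,.013]]))
E
```

```text
t 1.975 phi 209.4 r,t cm 5.64 3.24 z 0.13114016775741158 F [-0.   0.4  0.6] j [-0.67  0.42  1.62 -0.    1.1   0.22]
shift cm [ 0.15 -0.03  8.31] turn [-0.     0.    -0.002] target [ 0.482 -0.363  0.048]
[[207.58203748 117.06775959]]
```

View pics/ws.png

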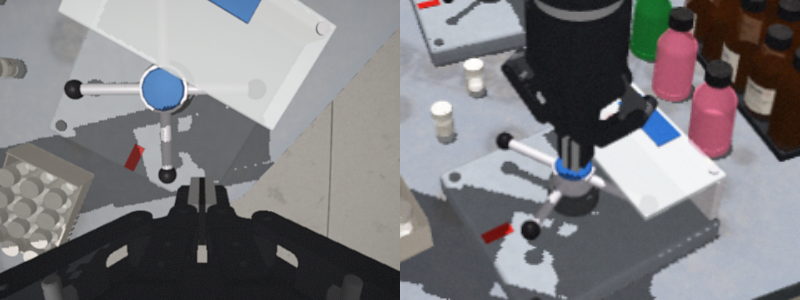

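The wrist view agrees with the fit to a few mm. The fingers are on the counter-clockwise side of the front black spoke, clear of it. Descending, then sweeping.

drive_tool:
  series:
    - [0.1, 0, 2, 0, 0, 0]
    - [0, 0, 2, 0, 0, 0]
    - [0, 0, 2, 0, 0, 0]
    - [0, 0, 1.9, 0, 0, 0]
    - [0, 0, 0, 0, 0, 0]

```text
t: 2.7
position: [0.4813, -0.3627, 0.0508]
tcp_rot: [[0.776, 0.631, -0.003], [0.631, -0.776, 0.002], [-0.001, -0.003, -1.0]]
contact_force: [-0.3, -0.5, -0.1]
gripper_width: 0.0
finger_force: 0.0
```

drive_tool:
  series:
    - [0, -0.4, 0, 0, 0, 0]
    - [0, -0.4, 0, 0, 0, 0]
    - [0, -0.4, 0, 0, 0, 0]
    - [-0.17, -0.56, 0, 0, 0, 0.1]
    - [-0.17, -0.56, 0, 0, 0, 0.1]
    - [-0.17, -0.56, 0, 0, 0, 0.1]
    - [0, 0, 0, 0, 0, 0]

```text
t: 3.58
position: [0.4611, -0.3427, 0.0526]
tcp_rot: [[0.927, 0.376, 0.0], [0.376, -0.927, -0.0], [0.0, 0.0, -1.0]]
contact_force: [0.3, 0.0, -0.6]
gripper_width: -0.0004
finger_force: 0.0
```

```bash
python3 -c "
from go import *
where()"
```

```text
t 3.575 phi 192.4 r,t cm 5.49 1.99 z 0.05263757635601449 F [ 0.3  0.  -0.6] j [-0.66  0.46  1.78 -0.    0.9   0.53]
```

drive_tool:
  series:
    - [0, -0.5, 0, 0, 0, 0]
    - [-0.12, -0.56, 0, 0, 0, 0.1]
    - [-0.12, -0.56, 0, 0, 0, 0.1]
    - [-0.12, -0.56, 0, 0, 0, 0.1]
    - [-0.12, -0.56, 0, 0, 0, 0.1]
    - [-0.12, -0.56, 0, 0, 0, 0.1]
    - [-0.12, -0.56, 0, 0, 0, 0.1]
    - [-0.12, -0.56, 0, 0, 0, 0.1]
    - [-0.12, -0.56, 0, 0, 0, 0.1]

```text
t: 4.7
position: [0.4486, -0.2947, 0.0523]
tcp_rot: [[0.914, -0.406, 0.0], [-0.406, -0.914, -0.0], [0.0, 0.0, -1.0]]
contact_force: [-0.0, 0.9, 0.0]
gripper_width: -0.0003
finger_force: 0.0
```

```bash
python3 -c "
from go import *
where();snap('side','pics/e.png');b=cv2.imread('pics/e.png');cv2.imwrite('pics/e2.png',cv2.resize(b[180:360,170:410],(640,480)))"
```

```text
t 4.7 phi 146.4 r,t cm 5.47 1.46 z 0.05228561863722521 F [-0.   0.9  0. ] j [-0.6   0.41  1.87 -0.    0.86  1.39]
```

View pics/e2.png

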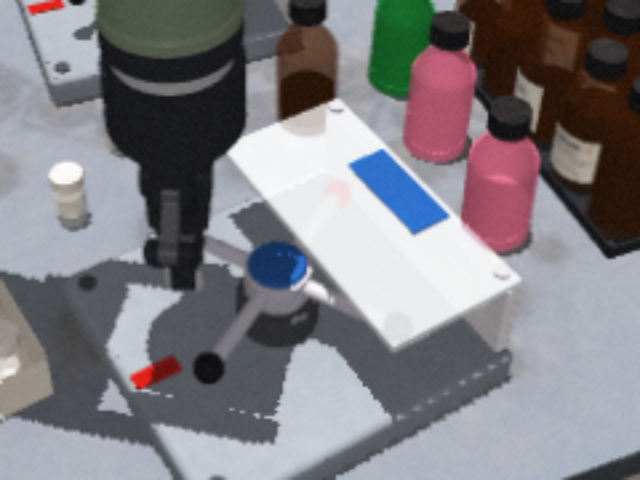

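The wheel has not turned: the red knob is still at full-image (297,251), and the fingers are now past the spoke. I'll check where the tip really is against its projection.

```bash
python3 -c "
from go import *
where();s=bot.state();p=np.array(s['position'])
for n in('side','scene'):
  print(n,proj(n,[p,p+[0,0,.02],p+[0,0,.05]]).round(0).tolist())
print(s['gripper_width'],bot.state()['position'])
snap('scene','pics/f.png');a=cv2.imread('pics/f.png')[150:240,105:225];b=cv2.imread('pics/e.png')[240:340,205:315]
cv2.imwrite('pics/f2.png',np.hstack([cv2.resize(a,(400,300),interpolation=2),cv2.resize(b,(330,300),interpolation=2)]))"
```

```text
t 4.75 phi 146.3 r,t cm 5.5 1.41 z 0.05226593029405008 F [-0.1  0.5 -0.3] j [-0.6   0.41  1.87  0.    0.86  1.39]
side [[240.0, 293.0], [239.0, 285.0], [238.0, 272.0]]
scene [[171.0, 187.0], [170.0, 181.0], [168.0, 172.0]]
0.00014582206373439045 [ 0.44855381 -0.29403577  0.05226593]
```

View pics/f2.png

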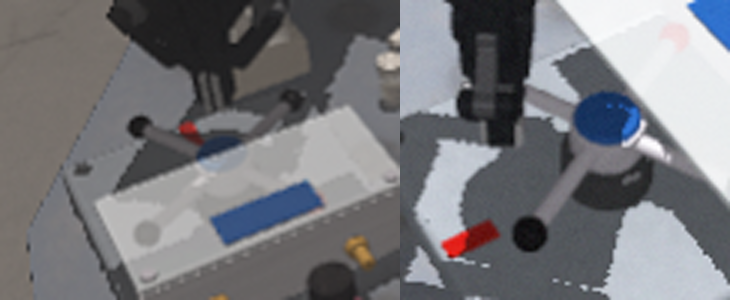

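The visible fingertip is about 13 mm above the projected TCP, so the fingers passed just over the spoke. Going back above the wheel, then descending lower.

drive_tool:
  series:
    - [0, 0, -2, 0, 0, 0]
    - [0, 0, -2, 0, 0, 0]
    - [0, 0, 0, 0, 0, -0.18]
    - [0, 0, 0, 0, 0, -0.18]
    - [0, 0, 0, 0, 0, -0.18]
    - [0, 0, 0, 0, 0, -0.18]
    - [0, 0, 0, 0, 0, -0.18]
    - [0, 0, 0, 0, 0, -0.18]
    - [0, 0, 0, 0, 0, 0]

```text
t: 5.92
position: [0.4487, -0.2952, 0.0923]
tcp_rot: [[0.788, 0.616, 0.0], [0.616, -0.788, -0.0], [-0.0, 0.0, -1.0]]
contact_force: [-0.3, 0.2, 0.7]
gripper_width: -0.0002
finger_force: 0.0
```

```bash
python3 -c "
from go import *
where();rel(209.5,.055,.03,.092)"
```

```text
t 5.925 phi 208.4 r,t cm 3.88 -4.1 z 0.09228022562366242 F [-0.3  0.2  0.7] j [-0.6   0.37  1.82 -0.    0.95  0.3 ]
shift cm [-1.56  7.21  0.03] turn [ 0.    0.   -0.02] target [ 0.481 -0.362  0.092]
```

drive_tool:
  series:
    - [-0.8, 2.4, 0, 0, 0, -0.02]
    - [-0.8, 2.4, 0, 0, 0, 0]
    - [0, 2.4, 0, 0, 0, 0]
    - [0, 0, 0, 0, 0, 0]
    - [0, 0, 1.5, 0, 0, 0]
    - [0, 0, 1.5, 0, 0, 0]
    - [0, 0, 1.5, 0, 0, 0]
    - [0, 0, 1, 0, 0, 0]
    - [0, 0, 0, 0, 0, 0]

```text
t: 7.05
position: [0.4806, -0.3606, 0.0361]
tcp_rot: [[0.775, 0.632, -0.002], [0.632, -0.775, 0.001], [-0.001, -0.002, -1.0]]
contact_force: [-0.3, 0.3, -0.6]
gripper_width: -0.0003
finger_force: 0.0
```

drive_tool:
  series:
    - [0, -0.4, 0, 0, 0, 0]
    - [0, -0.4, 0, 0, 0, 0]
    - [0, -0.4, 0, 0, 0, 0]
    - [-0.15, -0.56, 0, 0, 0, 0.1]
    - [-0.15, -0.56, 0, 0, 0, 0.1]

```text
t: 7.68
position: [0.4661, -0.3464, 0.0381]
tcp_rot: [[0.886, 0.463, 0.004], [0.463, -0.886, -0.005], [0.002, 0.006, -1.0]]
contact_force: [2.8, -4.7, -2.6]
gripper_width: -0.0
finger_force: 2.0
```

```bash
python3 -c "
from go import *
where()"
```

```text
t 7.675 phi 197.9 r,t cm 5.39 2.0 z 0.03814101456361142 F [ 2.8 -4.7 -2.6] j [-0.66  0.48  1.79 -0.    0.87  0.43]
```

Contact is about 5 N, so the spoke is being pushed. Continuing the sweep.

drive_tool:
  series:
    - [-0.17, -0.56, 0, 0, 0, 0.1]
    - [-0.17, -0.56, 0, 0, 0, 0.1]
    - [-0.17, -0.56, 0, 0, 0, 0.1]
    - [-0.17, -0.56, 0, 0, 0, 0.1]
    - [-0.17, -0.56, 0, 0, 0, 0.1]
    - [-0.17, -0.56, 0, 0, 0, 0.1]
    - [-0.17, -0.56, 0, 0, 0, 0.1]
    - [-0.17, -0.56, 0, 0, 0, 0.1]

```text
t: 8.68
position: [0.4467, -0.3049, 0.0381]
tcp_rot: [[0.95, -0.313, 0.003], [-0.313, -0.95, -0.004], [0.004, 0.003, -1.0]]
contact_force: [0.6, -4.6, -0.6]
gripper_width: -0.0002
finger_force: 2.1
```

```bash
python3 -c "
from go import *
where()"
```

```text
t 8.675 phi 152.1 r,t cm 5.46 1.93 z 0.038096366788253275 F [ 0.6 -4.6 -0.6] j [-0.62  0.43  1.88 -0.    0.82  1.27]
```

drive_tool:
  series:
    - [-0.17, -0.56, 0, 0, 0, 0.1]
    - [-0.17, -0.56, 0, 0, 0, 0.1]
    - [-0.17, -0.56, 0, 0, 0, 0.1]
    - [-0.17, -0.56, 0, 0, 0, 0.1]
    - [-0.17, -0.56, 0, 0, 0, 0.1]
    - [-0.17, -0.56, 0, 0, 0, 0.1]
    - [-0.17, -0.56, 0, 0, 0, 0.1]
    - [-0.17, -0.56, 0, 0, 0, 0.1]
    - [-0.17, -0.56, 0, 0, 0, 0.1]

```text
t: 9.8
position: [0.4665, -0.2581, 0.0381]
tcp_rot: [[0.345, -0.939, 0.001], [-0.939, -0.345, -0.003], [0.004, 0.0, -1.0]]
contact_force: [-2.9, -5.3, 1.4]
gripper_width: -0.0002
finger_force: 2.4
```

```bash
python3 -c "
from go import *
where()"
```

```text
t 9.8 phi 100.5 r,t cm 5.59 1.99 z 0.03805781247063195 F [-2.9 -5.3  1.4] j [-0.53  0.43  1.9  -0.    0.82  2.27]
```

drive_tool:
  series:
    - [0, 0.8, 0, 0, 0, 0]
    - [0, 0, -2, 0, 0, 0]
    - [0, 0, -2, 0, 0, 0]
    - [0, 0, -1.5, 0, 0, -0.1]
    - [0, 0, 0, 0, 0, -0.18]
    - [0, 0, 0, 0, 0, -0.18]
    - [0, 0, 0, 0, 0, -0.18]
    - [0, 0, 0, 0, 0, -0.18]
    - [0, 0, 0, 0, 0, -0.18]
    - [0, 0, 0, 0, 0, -0.18]

```text
t: 11.05
position: [0.4581, -0.2591, 0.0921]
tcp_rot: [[1.0, -0.029, -0.001], [-0.029, -1.0, 0.001], [-0.001, -0.001, -1.0]]
contact_force: [0.4, -0.4, -0.4]
gripper_width: 0.0001
finger_force: 0.0
```

drive_tool:
  series:
    - [0, 0, 0, 0, 0, -0.18]
    - [0, 0, 0, 0, 0, -0.18]
    - [0, 0, 0, 0, 0, 0]

```text
t: 11.42
position: [0.4583, -0.2592, 0.0922]
tcp_rot: [[0.948, 0.317, -0.0], [0.317, -0.948, 0.0], [-0.0, -0.0, -1.0]]
contact_force: [-0.9, 0.5, -0.0]
gripper_width: 0.0002
finger_force: 0.0
```

```bash
python3 -c "
from go import *
where();rel(190.5,.055,.032,.092)
snap('side','pics/g.png');b=cv2.imread('pics/g.png');cv2.imwrite('pics/g2.png',cv2.resize(b[180:360,170:410],(640,480)))"
```

```text
t 11.425 phi 188.8 r,t cm 2.98 -5.68 z 0.09218272630218881 F [-0.9  0.5 -0. ] j [-0.54  0.35  1.85  0.    0.94  0.71]
shift cm [-2.43  9.03  0.01] turn [-0.     0.    -0.029] target [ 0.464 -0.353  0.092]
```

View pics/g2.png

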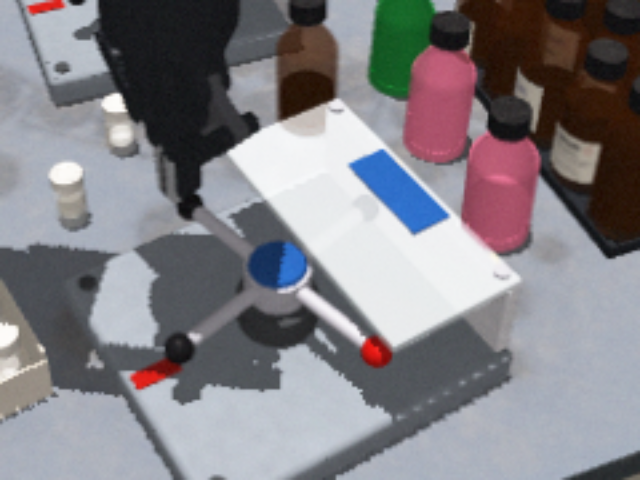

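The wheel has turned: the red knob is at the -y side, crop (377,350), and the black k3 knob is near the front, crop (179,348). Computing the angle.

```bash
python3 -c "
from go import *
for p in((377,350),(179,348),(190,207)):
  k=at_z('side',(170+p[0]*.375,180+p[1]*.375),.065)-C;print(np.degrees(np.arctan2(k[1],k[0])-YAW)%360,np.hypot(k[0],k[1]))
rel(199,.055,.03,.092)"
```

```text
283.66484836181513 0.08044870975948402
193.99509543115306 0.08042683265081772
104.42240235076811 0.07822202430728199
shift cm [-1.91  9.59  0.01] turn [-0.     0.    -0.178] target [ 0.471 -0.356  0.092]
```

drive_tool:
  series:
    - [-0.9, 2.4, 0, 0, 0, -0.1]
    - [-0.9, 2.4, 0, 0, 0, 0]
    - [-0.9, 2.4, 0, 0, 0, 0]
    - [0, 2.3, 0, 0, 0, 0]
    - [0, 0, 0, 0, 0, 0]
    - [0, 0, 0, 0, 0, 0]

```text
t: 12.22
position: [0.4703, -0.3568, 0.0919]
tcp_rot: [[0.912, 0.41, -0.001], [0.41, -0.912, 0.001], [-0.0, -0.001, -1.0]]
contact_force: [-0.8, 0.3, 0.1]
gripper_width: -0.0003
finger_force: 0.0
```

```bash
python3 -c "
from go import *
where();rel(194,.055,.032,.038)"
```

```text
t 12.225 phi 194.5 r,t cm 5.3 3.45 z 0.09189452366157305 F [-0.8  0.3  0.1] j [-0.67  0.44  1.7   0.    1.01  0.48]
shift cm [-0.23 -0.3   5.39] turn [-0.001  0.     0.009] target [ 0.467 -0.355  0.038]
```

drive_tool:
  series:
    - [-0.2, -0.1, 1.5, 0, 0, 0]
    - [0, 0, 1.5, 0, 0, 0]
    - [0, 0, 1.5, 0, 0, 0]
    - [0, 0, 0.9, 0, 0, 0]
    - [0, -0.5, 0, 0, 0, 0]
    - [0, -0.5, 0, 0, 0, 0]
    - [0, -0.4, 0, 0, 0, 0]

```text
t: 13.1
position: [0.463, -0.3441, 0.0388]
tcp_rot: [[0.911, 0.411, 0.001], [0.411, -0.911, -0.001], [0.0, 0.001, -1.0]]
contact_force: [-0.5, 0.0, -0.4]
gripper_width: 0.0001
finger_force: 0.0
```

drive_tool:
  series:
    - [-0.17, -0.56, 0, 0, 0, 0.1]
    - [-0.17, -0.56, 0, 0, 0, 0.1]
    - [-0.17, -0.56, 0, 0, 0, 0.1]
    - [-0.17, -0.56, 0, 0, 0, 0.1]
    - [-0.17, -0.56, 0, 0, 0, 0.1]
    - [-0.17, -0.56, 0, 0, 0, 0.1]
    - [-0.17, -0.56, 0, 0, 0, 0.1]
    - [-0.17, -0.56, 0, 0, 0, 0.1]

```text
t: 14.1
position: [0.4463, -0.3031, 0.0391]
tcp_rot: [[0.929, -0.369, 0.001], [-0.369, -0.929, -0.003], [0.002, 0.003, -1.0]]
contact_force: [-2.8, -4.7, 1.5]
gripper_width: -0.0001
finger_force: 2.5
```

```bash
python3 -c "
from go import *
where()"
```

```text
t 14.1 phi 148.7 r,t cm 5.43 2.09 z 0.03910656350575961 F [-2.8 -4.7  1.5] j [-0.62  0.43  1.88 -0.    0.83  1.34]
```

drive_tool:
  series:
    - [-0.17, -0.56, 0, 0, 0, 0.1]
    - [-0.17, -0.56, 0, 0, 0, 0.1]
    - [-0.17, -0.56, 0, 0, 0, 0.1]
    - [-0.17, -0.56, 0, 0, 0, 0.1]
    - [-0.17, -0.56, 0, 0, 0, 0.1]
    - [-0.17, -0.56, 0, 0, 0, 0.1]
    - [-0.17, -0.56, 0, 0, 0, 0.1]
    - [-0.17, -0.56, 0, 0, 0, 0.1]
    - [0, 0, 0, 0, 0, 0]

```text
t: 15.22
position: [0.4652, -0.2603, 0.0389]
tcp_rot: [[0.386, -0.922, -0.0], [-0.922, -0.386, -0.001], [0.001, 0.0, -1.0]]
contact_force: [-2.7, -1.6, 3.7]
gripper_width: -0.0001
finger_force: 2.1
```

drive_tool:
  series:
    - [0, -0.3, 0, 0, 0, 0]
    - [0, -0.3, 0, 0, 0, 0]
    - [0, 0, 0, 0, 0, 0]

```text
t: 15.6
position: [0.4705, -0.2578, 0.0386]
tcp_rot: [[0.386, -0.923, -0.001], [-0.923, -0.386, 0.0], [-0.001, 0.001, -1.0]]
contact_force: [-4.2, -0.6, 5.7]
gripper_width: -0.0002
finger_force: 2.8
```

```bash
python3 -c "
from go import *
where()"
```

```text
t 15.6 phi 103.0 r,t cm 5.53 1.37 z 0.038554793480454964 F [-4.2 -0.6  5.7] j [-0.52  0.43  1.88 -0.    0.83  2.22]
```

Continue pushing in small steps until the force rises at the stop.

drive_tool:
  series:
    - [0, -0.3, 0, 0, 0, 0.05]
    - [0, -0.3, 0, 0, 0, 0.05]
    - [0, 0, 0, 0, 0, 0]

```text
t: 15.98
position: [0.4756, -0.255, 0.0383]
tcp_rot: [[0.291, -0.957, -0.002], [-0.957, -0.291, 0.001], [-0.002, 0.001, -1.0]]
contact_force: [-5.0, 1.4, 5.4]
gripper_width: 0.0
finger_force: 2.8
```

drive_tool:
  series:
    - [0, -0.2, 0, 0, 0, 0]
    - [0, -0.2, 0, 0, 0, 0]
    - [0, 0, 0, 0, 0, 0]

```text
t: 16.35
position: [0.4788, -0.254, 0.0383]
tcp_rot: [[0.292, -0.957, -0.003], [-0.957, -0.292, 0.001], [-0.002, 0.003, -1.0]]
contact_force: [-6.6, 0.7, 6.5]
gripper_width: -0.0002
finger_force: 4.0
```

```bash
python3 -c "
from go import *
where();snap('side','pics/i.png');b=cv2.imread('pics/i.png');cv2.imwrite('pics/i2.png',cv2.resize(b[180:360,170:410],(640,480)))"
```

```text
t 16.35 phi 97.3 r,t cm 5.48 1.01 z 0.03827924710651466 F [-6.6  0.7  6.5] j [-0.51  0.44  1.87 -0.    0.84  2.34]
```

View pics/i2.png

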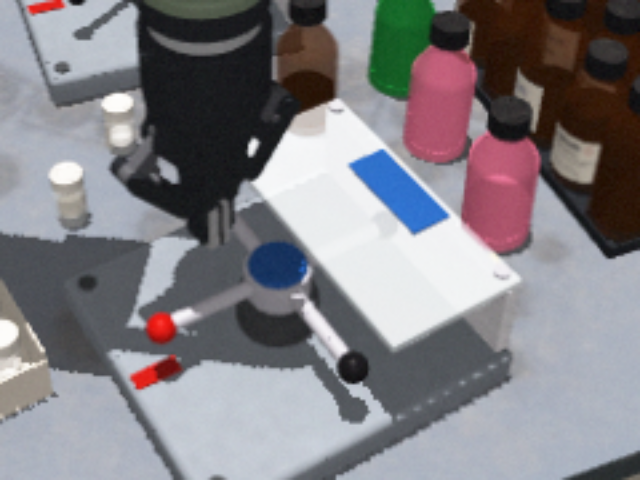

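The red knob is at crop (162,327), full-image (231,303), now close to the red mark. Computing the remaining angle; from here I'll track the red knob by colour.

```bash
cat > red.py <<'E'
from go import *
im=snap('side','pics/r.png').astype(int)
m=((im[...,0]>130)&(im[...,1]<70)&(im[...,2]<70)).astype(np.uint8); m[:240]=0
n,_,st,c=cv2.connectedComponentsWithStats(m)
for i in range(1,n):
    if st[i,4]>15:
        k=at_z('side',c[i],.065)-C;print(c[i].round(1),st[i,4],"phi",np.degrees(np.arctan2(k[1],k[0])-YAW)%360,"r",np.hypot(k[0],k[1]))
where()
E
python3 red.py
```

```text
[229.8 302.1] 92 phi 179.67753583885047 r 0.08038424522429248
[224.3 321.3] 54 phi 194.68791776407167 r 0.10753511403162642
t 16.45 phi 97.3 r,t cm 5.49 1.01 z 0.03827356746604318 F [-6.3  0.5  5.7] j [-0.51  0.44  1.87 -0.    0.84  2.34]
```

The wheel is at about 180° by my fit, so near the stop. Pressing gently to confirm.

drive_tool:
  series:
    - [0, -0.15, 0, 0, 0, 0]
    - [0, -0.15, 0, 0, 0, 0]
    - [0, 0, 0, 0, 0, 0]

```text
t: 16.82
position: [0.479, -0.2539, 0.0382]
tcp_rot: [[0.293, -0.956, -0.009], [-0.956, -0.293, 0.001], [-0.003, 0.008, -1.0]]
contact_force: [-13.9, -3.7, 10.1]
gripper_width: -0.0002
finger_force: 8.3
```

```bash
python3 red.py
```

```text
[229.9 302.2] 89 phi 179.8417492076756 r 0.08035434042660855
[224.4 321.2] 55 phi 194.66730605981058 r 0.10732926071201647
t 16.875 phi 97.4 r,t cm 5.49 0.96 z 0.03823323020578064 F [-13.7  -3.5  10.4] j [-0.51  0.44  1.87 -0.    0.84  2.34]
```

The force rises with no motion, so the wheel is on its stop. Backing off and lifting clear.

drive_tool:
  series:
    - [0, 0.4, 0, 0, 0, 0]
    - [0, 0.6, 0, 0, 0, 0]
    - [0, 0.4, 0, 0, 0, 0]
    - [0, 0, -2, 0, 0, 0]
    - [0, 0, -3, 0, 0, 0]
    - [0, 0, -4, 0, 0, 0]
    - [0, 0, -4, 0, 0, 0]
    - [0, 0, -3, 0, 0, 0]
    - [0, 0, 0, 0, 0, 0]
    - [0, 0, 0, 0, 0, 0]

```text
t: 18.12
position: [0.4694, -0.2575, 0.197]
tcp_rot: [[0.29, -0.957, -0.001], [-0.957, -0.29, 0.001], [-0.001, 0.001, -1.0]]
contact_force: [-0.4, 0.5, 0.0]
gripper_width: -0.0002
finger_force: 0.0
```

```bash
python3 red.py; python3 -c "
from h import *
snap('scene','pics/z.png');a=cv2.imread('pics/z.png');b=cv2.imread('pics/r.png')
cv2.imwrite('pics/z2.png',np.hstack([cv2.resize(a,(400,300)),cv2.resize(b,(400,300))]))"
```

```text
[229.8 302.8] 79 phi 180.46030107093378 r 0.08098127351125883
[224.2 321.2] 55 phi 194.621714612301 r 0.10750856349889723
t 18.175 phi 97.2 r,t cm 5.47 2.06 z 0.19663849468706784 F [ 0.4  0.4 -0.8] j [-0.52  0.27  1.68  0.    1.2   2.32]
```

View pics/z2.png

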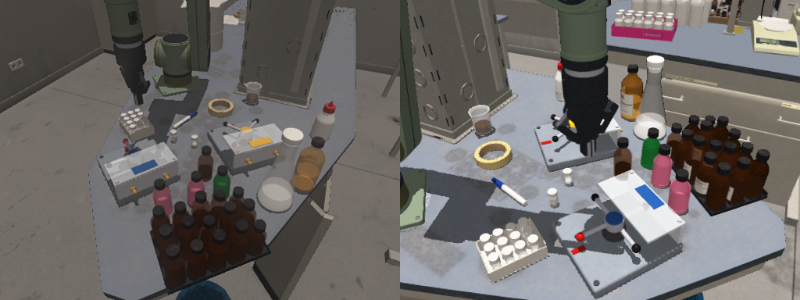

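The wheel is shut: the red knob is at side (230,303), by the mark. The bottle and yellow valve are where they were, and the arm is clear of everything.

```bash
python3 -c "
from workcell import bot
print(bot.finish_job())"
```

```text
the job is handed in; nothing more can be done
None
```

The blue-hubbed vacuum valve is turned clockwise to its stop with the red knob at the red mark, the yellow valve and brown bottle look unmoved in the final pictures, and the job was handed in about 18 s into the run with the arm clear; no verdict was returned.

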